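Feed one bearing and nudge it into the pocket

TASK

Press the plunger of the bearing feeder all the way down once and let it spring back up, so that a single bearing is pushed out onto the bench. Then, without picking it up, push that bearing along the bench top with the fingertips into the U-shaped pocket until it sits against or almost against the pocket's back wall. Leave the other two bearings in the feeder and do not disturb the tin, the bottle and the hex keys.

Things in the scene. Friction and masses are not known exactly. Their poses are not given: they have to be found in the camera images.
- feeder: Bearing feeder fixed to the bench: four upright 6 mm posts with a ring on top (58 mm across, 59 mm high) hold a stack of three bearings; behind them is a grey housing 112 x 64 mm, 52 mm high, x = +28 to +140 mm, on a flange 88 mm wide. Origin on the bench top under the stack; x points from stack to housing, z up. Its outlet faces -x, under the front posts, which end 18.5 mm above the bench.
- plunger (a joint): Travel of the feeder's plunger in m: 0 is up (at rest), 0.025 is fully down; the blade that pushes the bearing moves 3.6 times as far. A spring pushes it back up within about a second: 5 N at the top, 10 N at the bottom, plus damping (60 N per m/s) and about 5 N from the friction of the bearings.
- plunger_top (a point): Centre of the top face of the plunger's round black cap, 40 mm in diameter and 10 mm thick, 60 mm along the feeder's +x from its origin; its top is 85 mm above the bench when up and 60 mm when fully down. Press it straight down.
- bearing_a: The lowest ball bearing in the feeder, the one that comes out: a flat steel disc with dark seals, 42 mm in diameter, 14 mm thick, about 80 g, lying flat; its small bore is closed. Origin at the centre of its underside, z up.
- bearing_b: The second bearing in the stack, same size; it stays in the feeder. Origin at the centre of its underside.
- bearing_c: The top bearing in the stack, same size; it stays in the feeder. Origin at the centre of its underside.
- pocket: U-shaped aluminium stop fixed to the bench, no floor, walls 14 mm high. Origin on the bench top, where the bearing's centre lies when it touches the back wall (inner face at x = +21 mm). The mouth faces -x; push the bearing in along +x. Side walls 56 mm apart inside, from x = -17 mm to the back; flared lips end at x = -29 mm, mouth there about 72 mm wide. Ears reach y = +-52 mm.
- magazine (a point): Point on the bench top under the axis of the bearing stack (same as the feeder's origin). A full press pushes the lowest bearing straight out along the feeder's -x; its centre then rests about 88 mm from here (up to about 120 mm if pressed fast). The next bearing drops when the plunger is let up; a second press would push out a second bearing.
- grease_tin: Round white tin with a red lid, 66 mm in diameter, 36 mm high, a bystander; origin at the centre of its underside.
- threadlock: Small red bottle with a black cap, 34 mm in diameter, 85 mm high, a bystander; origin at the centre of its underside.
- hex_keys: Set of hex keys in a holder, 88 x 48 x 9 mm, lying flat, a bystander; origin at the centre of its underside.
There are look-alikes about, which are no part of the job. Leave any red or yellow look-alike of the bearing_c alone.

How it is judged:
By the outcome, as a careful person would: the job done as asked, in the order asked, and still so for the second after the job is handed in, with the robot touching nothing.
It also fails if it takes over 72 s, if anything falls off the work surface, if the arm or the gripper's body presses on something with over 40 N, if the wrist force passes 120 N, or if a joint passes its speed limit or range.

ROBOT

A 6-joint arm with a two-finger parallel gripper is mounted at the origin on a cart in front of the work surface, level with it; the furniture and walls round the work are solid. World frame = base frame: x ahead of the robot, y to its left, z up, the work surface at z = 0. Lengths are in m, angles in rad, forces in N, time in s.
With the tool pointing down it reaches from about 0.35 to 0.85 m from the base axis. Payload 8.1 kg.
Tool frame: the origin (TCP) lies midway between the tips of the shut fingers; the grasp point (between the pads) lies 19 mm behind it; z points along the fingers, y is the line along which they close (so a half turn about z gives the same grasp; the last joint's range is limited). The gripper opens to 93 mm and grips with 3 to 60 N. Pads are 15 mm wide; open, the fingers measure 128 mm over their backs; the gripper's body (75 mm by 188 mm) begins 65 mm behind the grasp point.
Start: joints at [-0.085, 0.13, 1.488, -0, 1.523, -0.085], TCP at [0.6, 0, 0.219] pointing down, gripper open.
Joint ranges: [-2.96, 2.96], [-0.89, 2.26], [0.02, 2.5], [-1.34, 4.48], [0, 2.73], [-2.66, 2.66]. Speed limits (rad/s): [2.39, 2.39, 2.79, 3.14, 3.14, 3.14].

INTERFACE

Orientations are given as a rotation vector (axis times angle).
In Python, from plant import robot, cams gives the robot as it stands. The module is installed in compiled form; this text tells all that it offers.
- The arm moves only by the tool play_rows, never from a script. Its arguments are lists of equal length, an entry for each row: "slide": the shift along the tool's x, y, z scaled (see below), a list of three; "twist": the turn, a rotation vector about the tool's x, y, z scaled (see below), a list of three. A call has exactly 8 rows; each row shifts and turns the commanded pose from where the row before left it, along the tool's axes as they then stand; what a row does not reach is not made up. The controller multiplies each number of a shift by 25 cm and each number of a turn by 60 degrees. A row lasts 1/10 s, in which the tool goes at most 50 mm and 8.59 degrees, less where a joint would pass 70% of its speed; a pose out of reach is approached as far as the arm can. A call with a number of a shift or a turn outside -1 to 1 is refused whole. A call with a gripper value outside its range is refused whole. "fingers" is the closure, from -1 (fully open) to 1 (shut), set as the call begins (left out, the last holds). The fingers move at their own pace and stop on an object; "force" is the grip in N (left out, the last holds). Time passes only in rows, so rows that do not move let the fingers close, or fill a call up. It gives the time, the measured TCP pose, the force, the opening and the grip force at its end, in the units of the state.
- robot.read_state(): the state, without advancing time (a new reading comes with each control period).
- cams.read_camera(name): name is "scene" or "side" or "wrist"; returns (picture, depth): 480x640x3 uint8, red, green, blue; 480x640 float32, m along the optical axis (not along the pixel's ray), 0 where there is no reading.
- cams.get_calibration(name): a dict with "fx", "fy", "cx", "cy" (pixels), "world_from_camera" (4x4, takes a point from camera to world coordinates). Camera axes: x right, y down, z forward; pixel columns grow to the right and rows downward; lengths in m; the calibration is good to about 2 mm. A picture is of the moment at which its call begins: read the wrist's pose just before it. get_calibration takes no time and is no camera call; for the wrist camera it gives the pose at the moment of the call.
- robot.close_job(): hands the job in; it is judged then, once.
The state is a dict: "t": time; "q": joint angles; "dq": joint speeds; "joint_torque": joint torques, N m; "tool_pos": TCP position; "orientation": TCP orientation; "force": force on the tool from outside, world axes, zero at the start; "wrist_torque": the same for the moment, N m; "opening": finger opening in m; "gripper_force": force on a finger pad.
Only numpy, scipy, OpenCV 4.12 (cv2) and the standard library are available. Lean on these libraries where they do the work, as an engineer would, in place of code of your own. Each camera call takes 0.05 s, during which the arm holds its last target. There are 200 camera calls.

## Working session

There is one attempt and no reset: what is moved stays moved. The work goes in short steps, Python scripts to look and compute and a tool call to move; the robot and the scene stay as the last step left them, time stands still between calls to the robot, and variables do not carry over. Pictures are saved under pics/ and viewed, at most 10 in all, crops included, and the job is handed in when it is done.

Besides the shell and the picture viewer there is one more tool, called after "Emit:" as name(argument=value, ...) on one line, values as JSON. play_rows: Moves the arm, as the interface text tells. Shifts and turns lie within -1 to 1; 1 stands for 25 cm of shift or 60 degrees of turn. Its arguments: {"type":"object","properties":{"slide":{"type":"array"},"twist":{"type":"array"},"fingers":{"type":"number"},"force":{"type":"number"}},"required":["slide","twist"]}

```bash
mkdir -p pics
python3 - <<'E'
from plant import robot,cams
import cv2,numpy as np
for n in ["scene","side"]:
    p,d=cams.read_camera(n); cv2.imwrite(f"pics/{n}0.png",p[:,:,::-1]); np.savez(f"{n}0.npz",p=p,d=d,**cams.get_calibration(n))
    c=cams.get_calibration(n);print(n,c["fx"],np.round(c["world_from_camera"],3).tolist(),(d>0).mean())
s=robot.read_state();print(s["t"],s["tool_pos"],s["orientation"],s["opening"],s["force"])
E
```

```text
scene 585.8011131593266 [[0.881, -0.259, 0.395, 0.076], [-0.472, -0.451, 0.758, -0.432], [-0.018, -0.854, -0.519, 0.599], [0.0, 0.0, 0.0, 1.0]] 0.9958756510416666
side 527.5615151253086 [[-0.878, -0.259, 0.402, 0.157], [-0.478, 0.457, -0.75, 0.959], [0.011, -0.851, -0.525, 0.52], [0.0, 0.0, 0.0, 1.0]] 0.9768782552083334
0.1 [5.99488311e-01 5.83269152e-05 2.17696628e-01] [-2.22052519e+00 -2.22062306e+00  1.72402164e-03] 0.09290436278543379 [0.13746503 0.68631315 0.47259474]
```

View pics/scene0.png

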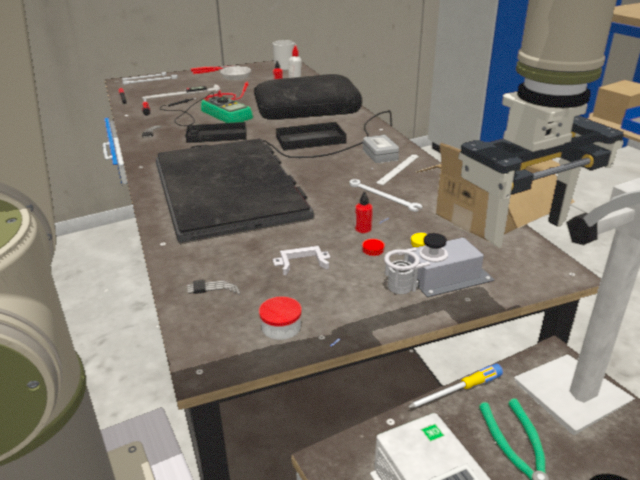

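View pics/side0.png

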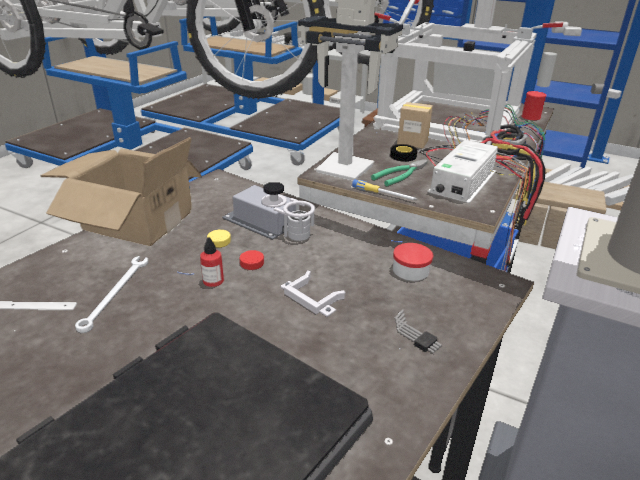

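```bash
cat > h.py <<'E'
import numpy as np,cv2
def ray(c,uv,z):
    T=c["world_from_camera"];uv=np.atleast_2d(uv).astype(float)
    d=np.c_[(uv[:,0]-c["cx"])/c["fx"],(uv[:,1]-c["cy"])/c["fy"],np.ones(len(uv))]@T[:3,:3].T
    return T[:3,3]+d*((z-T[2,3])/d[:,2])[:,None]
def cloud(c,d):
    v,u=np.mgrid[:480,:640];T=c["world_from_camera"]
    return np.stack([(u-c["cx"])/c["fx"]*d,(v-c["cy"])/c["fy"]*d,d],-1)@T[:3,:3].T+T[:3,3]
E
python3 - <<'E'
from h import *
for n,pts in [("scene",dict(cap=(434,240,.085),ring=(401,258,.059),tin=(281,309,.036),bottle=(364,197,.085),redd=(373,246,.012),yel=(420,239,.012),hexk=(213,287,.005))),
 ("side",dict(cap=(274,188,.085),ring=(299,207,.059),tin=(413,256,.036),bottle=(210,243,.085),redd=(252,259,.012),yel=(218,238,.012),hexk=(418,333,.005)))]:
    c=np.load(n+"0.npz")
    for k,(u,v,z) in pts.items(): print(n,k,ray(c,(u,v),z)[0].round(3))
E
python3 - <<'E'
from h import *
a=np.load("scene0.npz")["p"][225:335,180:500,::-1];b=np.load("side0.npz")["p"][170:360,200:460,::-1]
A=cv2.resize(a,None,fx=2.4,fy=2.4,interpolation=cv2.INTER_CUBIC);B=cv2.resize(b,None,fx=1.7,fy=1.7,interpolation=cv2.INTER_CUBIC)
o=np.zeros((A.shape[0]+B.shape[0],780,3),np.uint8);o[:A.shape[0],:A.shape[1]]=A;o[A.shape[0]:,:B.shape[1]]=B
print(o.shape,A.shape);cv2.imwrite("pics/crop.png",o)
E
```

```text
scene cap [0.638 0.211 0.085]
scene ring [0.583 0.225 0.059]
scene tin [0.361 0.227 0.036]
scene bottle [0.621 0.401 0.085]
scene redd [0.605 0.342 0.012]
scene yel [0.697 0.318 0.012]
scene hexk [0.3   0.376 0.005]
side cap [0.635 0.224 0.085]
side ring [0.582 0.223 0.059]
side tin [0.355 0.24  0.036]
side bottle [0.619 0.432 0.085]
side redd [0.602 0.349 0.012]
side yel [0.695 0.323 0.012]
side hexk [0.294 0.381 0.005]
(587, 780, 3) (264, 768, 3)
```

View pics/crop.png

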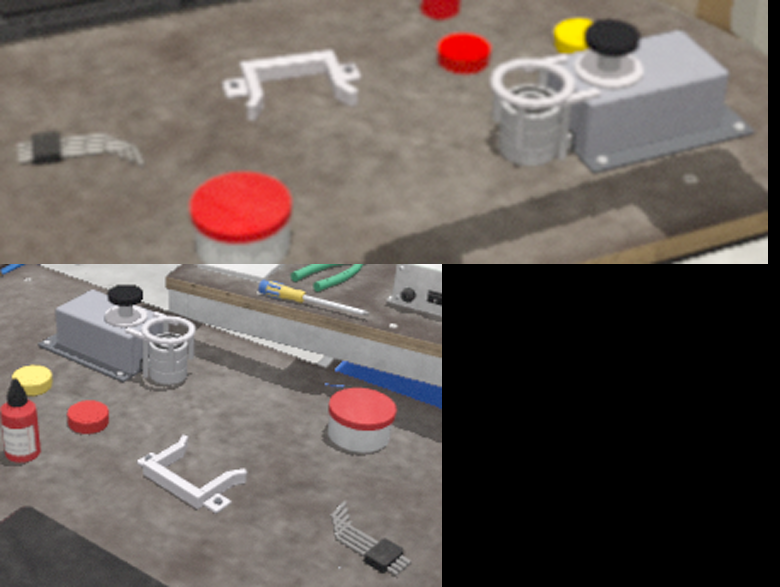

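Emit:
play_rows(slide=[[0.167,-0.033,-0.067],[0.167,-0.033,-0.067],[0.167,-0.033,-0.067],[0.167,-0.033,-0.067],[0.167,-0.033,-0.067],[0.167,-0.033,-0.067],[0,0,0],[0,0,0]], twist=[[0,0,0],[0,0,0],[0,0,0],[0,0,0],[0,0,0],[0,0,0],[0,0,0],[0,0,0]], fingers=1)

```text
t: 0.9
tool_pos: [0.5502, 0.2514, 0.319]
orientation: [2.219, 2.224, -0.0]
force: [-0.0, -0.4, -0.5]
opening: 0.0336
gripper_force: 0.0
```

Run:
```python
from plant import robot,cams
import cv2,numpy as np
c=cams.get_calibration("wrist");p,d=cams.read_camera("wrist"); cv2.imwrite("pics/w1.png",p[:,:,::-1]); np.savez("w1.npz",p=p,d=d,**c)
print(np.round(c["world_from_camera"],3).tolist());s=robot.read_state();print(s["t"],s["tool_pos"],s["orientation"])
```

```text
[[1.0, 0.003, 0.0, 0.55], [0.003, -0.957, -0.291, 0.333], [-0.0, 0.291, -0.957, 0.484], [0.0, 0.0, 0.0, 1.0]]
0.95 [0.55033657 0.25022579 0.31830884] [-2.22067332e+00 -2.22216218e+00  1.98313896e-03]
```

View pics/w1.png

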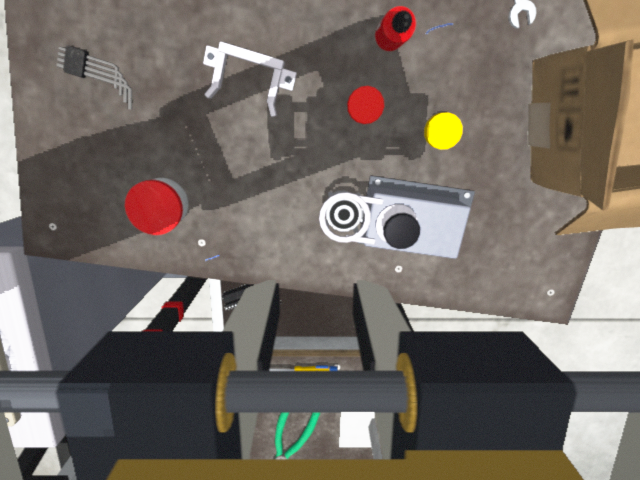

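The wrist view shows the ring at (345,217), the cap at (401,231), the pocket's ears at (210,56)/(289,79) and its lip ends at (209,96)/(273,113), with the mouth facing the bench edge.

```bash
cat > m.py <<'E'
from h import *
c=np.load("w1.npz");p=c["p"];P=cloud(c,c["d"]);
hsv=cv2.cvtColor(p,cv2.COLOR_RGB2HSV)
# ring and cap
roi=np.zeros((480,640),np.uint8);roi[185:255,310:440]=1
blk=((p.max(2)<60)&(roi>0)&(np.arange(640)[None]>378)&(P[...,2]>.065)).astype(np.uint8)
def big(m):
    k=max(cv2.findContours(m,cv2.RETR_EXTERNAL,cv2.CHAIN_APPROX_NONE)[0],key=cv2.contourArea);return k
(cc),r=cv2.minEnclosingCircle(big(blk));cap=ray(c,cc,.085)[0];print("cap",cc,r,cap.round(4))
rg=((p.min(2)>175)&(roi>0)&(np.arange(640)[None]<373)).astype(np.uint8)
e=cv2.fitEllipse(cv2.convexHull(big(rg)));ring=ray(c,e[0],.059)[0];print("ring",e,ring.round(4))
d=cap-ring;print("axis",np.hypot(*d[:2]),np.degrees(np.arctan2(d[1],d[0])))
# housing edges via depth z~.052
h=((abs(P[...,2]-.052)<.006)&(abs(P[...,0]-.66)<.1)&(abs(P[...,1]-.21)<.08)).astype(np.uint8);h[:,:372]=0
kk=big(h);q=ray(c,kk[:,0],.052);print("housing",cv2.minAreaRect(q[:,:2].astype(np.float32)*1000),len(kk))
# pocket
w=((p.min(2)>165)).astype(np.uint8);w[:, :195]=0;w[:,305:]=0;w[:30]=0;w[125:]=0
k=big(w);q=ray(c,k[:,0],.014)[:,:2].astype(np.float32)*1000
print("pocket rect",cv2.minAreaRect(q)); print(cv2.boxPoints(cv2.minAreaRect(q)).round(1).tolist())
print(ray(c,[(210,56),(289,79)],.004).round(4), ray(c,[(222,43),(284,67),(209,96),(273,113)],.014).round(4))
v=cv2.resize(p[25:130,190:310,::-1],None,fx=5,fy=5,interpolation=cv2.INTER_CUBIC);cv2.imwrite("pics/pk.png",v)
E
python3 m.py
```

```text
cap (401.10455322265625, 230.05455017089844) 17.375240325927734 [0.6405 0.2168 0.085 ]
ring ((354.66925048828125, 219.92086791992188), (53.36663055419922, 73.81689453125), 103.27571868896484) [0.5937 0.2209 0.059 ]
axis 0.04694576197712542 -5.005048461249547
housing ((664.2044067382812, 212.78236389160156), (63.88197326660156, 111.21700286865234), 81.75898742675781) 284
pocket rect ((467.1329040527344, 372.8753662109375), (59.753318786621094, 89.33409881591797), 74.15141296386719)
[[416.0, 356.29998779296875], [501.8999938964844, 331.8999938964844], [518.2999877929688, 389.3999938964844], [432.29998779296875, 413.79998779296875]]
[[0.4312 0.396  0.004 ]
 [0.5194 0.3721 0.004 ]] [[0.4477 0.4077 0.014 ]
 [0.5147 0.3837 0.014 ]
 [0.4294 0.3532 0.014 ]
 [0.5011 0.335  0.014 ]]
```

View pics/pk.png

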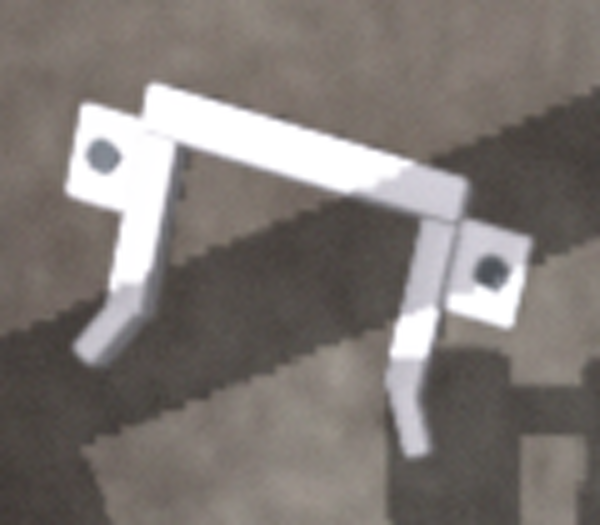

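Run:
```python
from h import *
c=np.load("w1.npz")
f=lambda X,z:ray(c,(np.array(X)/5.+[190,25]-.4),z)[:,:2]
o=f([(152,84),(468,182)],.014);print("outer",o.round(4),np.linalg.norm(o[1]-o[0]))
d=(o[1]-o[0])/np.linalg.norm(o[1]-o[0]);print("back dir deg",np.degrees(np.arctan2(d[1],d[0])))
h=f([(103,156),(492,272)],.004);hd=h[1]-h[0];print("holes",h.round(4),np.linalg.norm(hd),np.degrees(np.arctan2(hd[1],hd[0])),h.mean(0))
d=hd/np.linalg.norm(hd);n=np.array([-d[1],d[0]]) # +x_p
l=f([(75,350),(95,366),(405,458),(432,453)],.014)
i=f([(177,148),(420,215)],.014)
ib=f([(177,148),(420,215)],.0)
ears=f([(82,102),(65,192),(533,240),(513,328)],.004)
for nm,a in [("outer",o),("lips",l),("inner14",i),("inner0",ib),("ears",ears),("holes",h)]: print(nm,"along x_p",(a@n*1000).round(1),"along d",(a@d*1000).round(1))
print("n",n,"d",d)
```

```text
outer [[0.4456 0.4093]
 [0.5139 0.3898]] 0.07101833891575694
back dir deg -15.907135243790869
holes [[0.4314 0.3962]
 [0.5182 0.3721]] 0.09007348585112526 -15.484174246142944 [0.47483686 0.38414891]
outer along x_p [513.4 512.9] along d [320.2 391.2]
lips along x_p [455.1 453.  452.5 455.2] along d [314.5 319.5 391.7 397.4]
inner14 along x_p [502.3 503.5] along d [328.1 382.7]
inner0 along x_p [503.4 504.5] along d [324.7 380.9]
ears along x_p [506.6 487.3 506.  486.7] along d [303.4 303.2 407.3 407.7]
holes along x_p [497. 497.] along d [310.  400.1]
n [0.2669722  0.96370423] d [ 0.96370423 -0.2669722 ]
```

Run:
```python
from h import *
for n in ["w1","scene0","side0"]:
    c=np.load(n+".npz");P=cloud(c,c["d"]).reshape(-1,3);P=P[c["d"].ravel()>0]
    m=(P[:,2]>.09)&(P[:,0]>.66)&(P[:,0]<1)&(P[:,1]>.1)&(P[:,1]<.5)
    print(n,m.sum(),np.percentile(P[m],[0,1,50],axis=0).round(3).tolist() if m.any() else "")
```

```text
w1 11063 [[0.778, 0.229, 0.09], [0.781, 0.234, 0.091], [0.794, 0.339, 0.114]]
scene0 1810 [[0.78, 0.225, 0.09], [0.782, 0.229, 0.09], [0.804, 0.312, 0.104]]
side0 5037 [[0.779, 0.229, 0.09], [0.783, 0.259, 0.09], [0.844, 0.372, 0.107]]
```

Emit:
play_rows(slide=[[-0.019,0.052,0.127],[-0.019,0.052,0.127],[-0.019,0.052,0.127],[-0.019,0.052,0.127],[-0.019,0.052,0.127],[-0.019,0.052,0.127],[-0.019,0.052,0.127],[0,0,0]], twist=[[0,0,0],[0,0,0],[0,0,0],[0,0,0],[0,0,0],[0,0,0],[0,0,0],[0,0,0]], fingers=1)

```text
t: 1.75
tool_pos: [0.6383, 0.2131, 0.0891]
orientation: [-2.222, -2.214, 0.016]
force: [-0.2, -1.1, -0.3]
opening: 0.0003
gripper_force: 0.0
```

Emit:
play_rows(slide=[[0.012,0.008,0],[0,0,0],[0,0,0.02],[0,0,0.02],[0,0,0.02],[0,0,0.02],[0,0,0],[0,0,0]], twist=[[0,0,0],[0,0,0],[0,0,0],[0,0,0],[0,0,0],[0,0,0],[0,0,0],[0,0,0]])

```text
t: 2.55
tool_pos: [0.6441, 0.2207, 0.0784]
orientation: [2.22, 2.221, 0.003]
force: [-1.6, -0.8, 6.1]
opening: 0.0005
gripper_force: 3.3
```

Emit:
play_rows(slide=[[0,0,0.018],[0,0,0.018],[0,0,0.018],[0,0,0.018],[0,0,0],[0,0,0],[0,0,0],[0,0,0]], twist=[[0,0,0],[0,0,0],[0,0,0],[0,0,0],[0,0,0],[0,0,0],[0,0,0],[0,0,0]])

```text
t: 3.35
tool_pos: [0.6441, 0.2208, 0.0608]
orientation: [2.22, 2.221, 0.003]
force: [-3.0, -0.0, 10.7]
opening: 0.0006
gripper_force: 4.7
```

Emit:
play_rows(slide=[[0,0,0.006],[0,0,0.004],[0,0,0.002],[0,0,0],[0,0,0],[0,0,0],[0,0,0],[0,0,0]], twist=[[0,0,0],[0,0,0],[0,0,0],[0,0,0],[0,0,0],[0,0,0],[0,0,0],[0,0,0]])

```text
t: 4.15
tool_pos: [0.6444, 0.2208, 0.06]
orientation: [2.22, 2.221, 0.004]
force: [-11.1, -3.5, 23.4]
opening: 0.0005
gripper_force: 11.3
```

Emit:
play_rows(slide=[[0,0,-0.1],[0,0,-0.1],[0,-0.06,-0.12],[0,-0.08,-0.13],[0,-0.08,-0.13],[0,-0.08,-0.13],[0,-0.08,-0.13],[0,0,0]], twist=[[0,0,0],[0,0,0],[0,0,0],[0,0,0],[0,0,0],[0,0,0],[0,0,0],[0,0,0]])

```text
t: 4.95
tool_pos: [0.5491, 0.2215, 0.2727]
orientation: [2.217, 2.22, 0.013]
force: [0.5, 0.1, -0.4]
opening: 0.0008
gripper_force: 0.0
```

```bash
cat > look.py <<'E'
from plant import robot,cams
import cv2,numpy as np,sys
n=sys.argv[1]
c=cams.get_calibration("wrist");p,d=cams.read_camera("wrist"); cv2.imwrite(f"pics/{n}.png",p[:,:,::-1]); np.savez(n+".npz",p=p,d=d,**c)
s=robot.read_state();print(s["t"],s["tool_pos"].round(4),s["orientation"].round(4),s["opening"])
E
python3 look.py w2
```

```text
5.0 [0.5492 0.2211 0.2698] [2.2182 2.2204 0.0092] 0.0007128828901745326
```

View pics/w2.png

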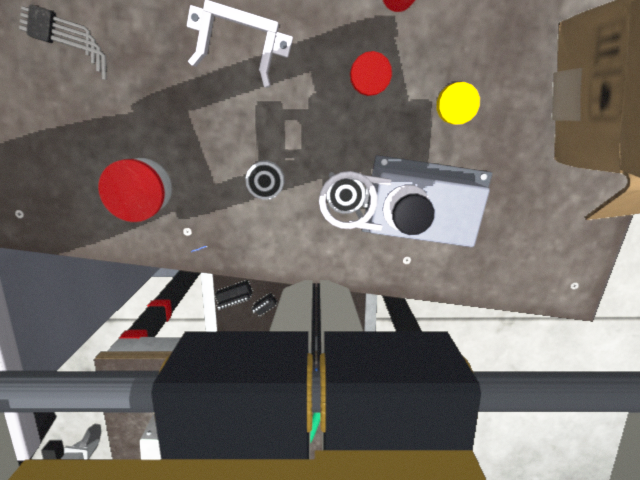

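The bearing is out at about (264,180), and the plunger has sprung back up.

```bash
cat > plan.py <<'E'
from h import *
import sys
c=np.load(sys.argv[1]+".npz");uv=eval(sys.argv[2])
b=ray(c,uv,.014)[0][:2]
n=np.array([.26697,.9637]);d=np.array([.9637,-.26697]);o=np.array([.4713,.3701])
print("bearing",b.round(4),"pocket frame: x",((b-o)@n*1000).round(1),"d",((b-o)@d*1000).round(1))
E
python3 plan.py w2 "(264.5,180)"
python3 - <<'E'
from h import *
c=np.load("w2.npz");print(ray(c,[(194,17),(285.5,45)],.004).round(4))
p=c["p"][140:220,225:305];g=cv2.cvtColor(p,cv2.COLOR_RGB2GRAY);print(cv2.HoughCircles(g,3,1,30,param1=80,param2=15,minRadius=14,maxRadius=24))
E
```

```text
bearing [0.4959 0.2368] pocket frame: x -121.9 d 59.3
[[0.431  0.3963 0.004 ]
 [0.5207 0.3714 0.004 ]]
[[[39.5 40.5 15.5]]]
```

Emit:
play_rows(slide=[[-0.045,-0.072,0],[-0.045,-0.072,0],[0,0,0.13],[0,0,0.13],[0,0,0.14],[0,0,0.14],[0,0,0.14],[0,0,0.14]], twist=[[0,0,-0.1],[0,0,-0.1],[0,0,-0.1],[0,0,-0.1],[0,0,0],[0,0,0],[0,0,0],[0,0,0]], fingers=0.65)

```text
t: 5.8
tool_pos: [0.5127, 0.1956, 0.0579]
orientation: [-1.71, -2.634, 0.003]
force: [-0.1, 0.1, 0.1]
opening: 0.0163
gripper_force: 0.0
```

Emit:
play_rows(slide=[[0,0,0],[0,0,0],[0,0,0],[0,0,0],[0,0,0],[0,0,0],[0,0,0],[0,0,0]], twist=[[0,0,0],[0,0,0],[0,0,0],[0,0,0],[0,0,0],[0,0,0],[0,0,0],[0,0,0]])

```text
t: 6.6
tool_pos: [0.5139, 0.196, 0.0611]
orientation: [1.711, 2.635, 0.0]
force: [-0.7, -0.9, -0.2]
opening: 0.0164
gripper_force: 0.0
```

Run:
```python
from plant import robot
from scipy.spatial.transform import Rotation as R
s=robot.read_state();print(s["tool_pos"],R.from_rotvec(s["orientation"]).as_matrix().round(3),s["opening"])
```

```text
[0.51386291 0.19597665 0.06110093] [[-0.407  0.914  0.   ]
 [ 0.914  0.407  0.   ]
 [-0.     0.    -1.   ]] 0.016407890941523427
```

Emit:
play_rows(slide=[[0,0,0.07],[0,0,0.07],[0,0,0.05],[0,0,0.022],[0,0,0],[0,0,0],[0,0,0],[0,0,0]], twist=[[0,0,0],[0,0,0],[0,0,0],[0,0,0],[0,0,0],[0,0,0],[0,0,0],[0,0,0]])

```text
t: 7.4
tool_pos: [0.5145, 0.1962, 0.0087]
orientation: [1.711, 2.634, 0.002]
force: [-0.0, -0.0, -0.4]
opening: 0.0163
gripper_force: 0.0
```

Emit:
play_rows(slide=[[0.024,0,0.008],[0.024,0,0],[0.024,0,0],[0.02,0,0],[0.02,0,0],[0.02,0,0],[0.024,0,0],[0.024,0,0]], twist=[[0,0,0],[0,0,0],[0,0,0],[0,0,0],[0,0,0],[0,0,0],[0,0,0],[0,0,0]])

```text
t: 8.2
tool_pos: [0.4953, 0.2375, 0.0059]
orientation: [-1.711, -2.635, -0.0]
force: [0.2, -0.3, -1.3]
opening: 0.0164
gripper_force: 0.2
```

Emit:
play_rows(slide=[[0.028,0,0],[0.028,0,0],[0.028,0,0],[0.028,0,0],[0.028,0,0],[0.024,0,0],[0.016,0,0],[0.008,0,0]], twist=[[0,0,0],[0,0,0],[0,0,0],[0,0,0],[0,0,0],[0,0,0],[0,0,0],[0,0,0]])

```text
t: 9.0
tool_pos: [0.4762, 0.2804, 0.0059]
orientation: [1.711, 2.635, 0.0]
force: [-0.2, -0.3, 0.9]
opening: 0.016
gripper_force: 0.2
```

```bash
python3 look.py w3
```

```text
9.05 [0.4761 0.2805 0.0059] [-1.7104e+00 -2.6350e+00 -1.0000e-04] 0.016316930720832127
```

View pics/w3.png

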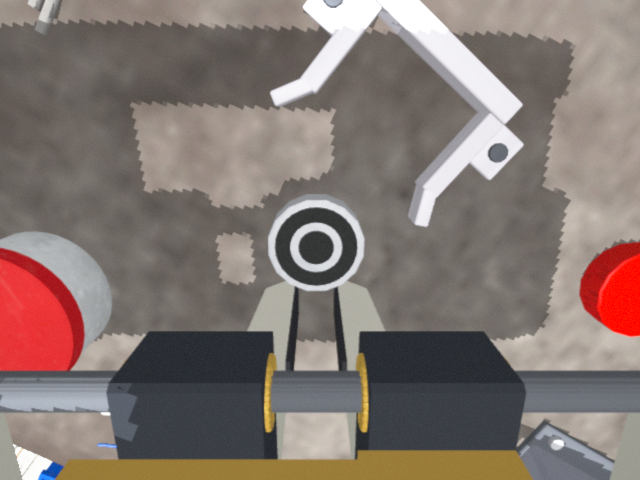

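The bearing is cradled at (316,246), and the pocket mouth lies up and to the right.

```bash
python3 plan.py w3 "(316,244)"
python3 - <<'E'
from h import *
c=np.load("w3.npz");h=ray(c,[(498,153)],.004)[0][:2];l=ray(c,[(273,98),(418,225)],.014)[:,:2]
n=np.array([.26697,.9637]);d=np.array([.9637,-.26697]);o=np.array([.4713,.3701])
for q in [h,*l]: print(q,(q-o)@n,(q-o)@d)
E
```

```text
bearing [0.4644 0.3075] pocket frame: x -62.2 d 10.1
[0.51889916 0.37202751] 0.014565085316211986 0.04535672478137649
[0.42590911 0.35390315] -0.02772690926207224 -0.039419126673196525
[0.4996513  0.33229483] -0.02886389820462549 0.037414992456894884
```

Emit:
play_rows(slide=[[0.02,0,0],[0.02,0,0],[0.014,0,0],[0.006,0,0],[0,0,0],[-0.02,0,0],[-0.06,0,0],[-0.08,0,0]], twist=[[0,0,0],[0,0,0],[0,0,0],[0,0,0],[0,0,0],[0,0,0],[0,0,0],[0,0,0]])

```text
t: 9.85
tool_pos: [0.4868, 0.2563, 0.0059]
orientation: [1.71, 2.636, -0.0]
force: [0.6, -0.2, 0.8]
opening: 0.0162
gripper_force: 0.0
```

Emit:
play_rows(slide=[[0,0,0],[0,0,0],[0,0,0],[0,0,0],[0,0,0],[0,-0.088,0],[0,-0.088,0],[0,0,0]], twist=[[0,0,0.132],[0,0,0.132],[0,0,0.132],[0,0,0.132],[0,0,0.13],[0,0,0],[0,0,0],[0,0,0]])

```text
t: 10.65
tool_pos: [0.4422, 0.268, 0.0052]
orientation: [-2.499, -1.902, 0.003]
force: [0.2, -0.4, 0.1]
opening: 0.0163
gripper_force: 0.0
```

```bash
python3 look.py w4
```

```text
10.7 [0.4437 0.2681 0.0057] [ 2.4998e+00  1.9026e+00 -9.0000e-04] 0.016618571389533248
```

View pics/w4.png

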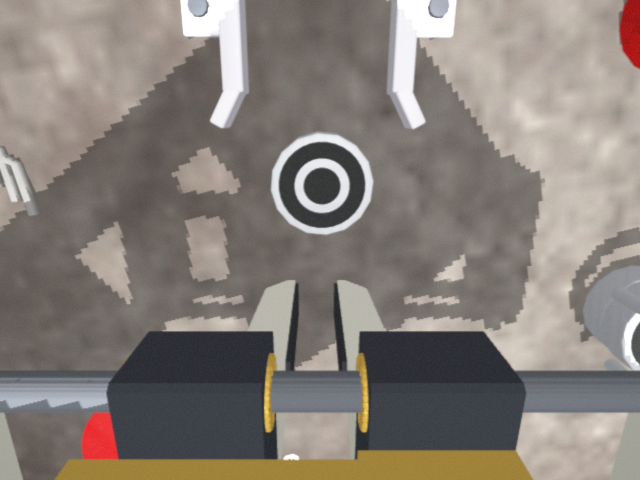

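The bearing at (322,184) is lined up with the pocket (mid column about 318) and the fingers (about 316).

```bash
python3 plan.py w4 "(321.5,184)"
python3 - <<'E'
from h import *
from plant import robot
c=np.load("w4.npz")
n=np.array([.26697,.9637]);d=np.array([.9637,-.26697]);o=np.array([.4713,.3701])
for q in [*ray(c,[(198,6),(439,6)],.004)[:,:2],*ray(c,[(220,126),(414,126)],.014)[:,:2],robot.read_state()["tool_pos"][:2]]: print((q-o)@n,(q-o)@d)
E
```

```text
bearing [0.4592 0.3205] pocket frame: x -51.0 d 1.5
0.014599379318766483 -0.045109332688459354
0.014623709507686706 0.045465309007186205
-0.028642898929446776 -0.03751680566246396
-0.02857762911476096 0.036897050153222984
-0.10567387192847275 0.0006678213789330784
```

Emit:
play_rows(slide=[[0.032,0,0],[0.032,0,0],[0.02,0,0],[0.02,0,0],[0.02,0,0],[0.024,0,0],[0.028,0,0],[0.028,0,0]], twist=[[0,0,0],[0,0,0],[0,0,0],[0,0,0],[0,0,0],[0,0,0],[0,0,0],[0,0,0]])

```text
t: 11.5
tool_pos: [0.4578, 0.3186, 0.0058]
orientation: [-2.5, -1.902, 0.0]
force: [-1.4, 0.5, -0.2]
opening: 0.0163
gripper_force: 0.2
```

Emit:
play_rows(slide=[[0.028,0,0],[0.024,0,0],[0.02,0,0],[0.016,0,0],[0.008,0,0],[0.004,0,0],[0,0,0],[0,0,0]], twist=[[0,0,0],[0,0,0],[0,0,0],[0,0,0],[0,0,0],[0,0,0],[0,0,0],[0,0,0]])

```text
t: 12.3
tool_pos: [0.4644, 0.3421, 0.0059]
orientation: [-2.5, -1.902, 0.0]
force: [-0.5, -0.4, 0.1]
opening: 0.0164
gripper_force: 0.0
```

```bash
python3 look.py w5
python3 - <<'E'
from plant import robot
import numpy as np
s=robot.read_state();n=np.array([.26697,.9637]);o=np.array([.4713,.3701]);print((s["tool_pos"][:2]-o)@n,s["force"])
E
```

```text
12.35 [0.4644 0.342  0.0059] [-2.5005e+00 -1.9018e+00 -1.0000e-04] 0.016213871174360645
-0.028893308939819017 [ 0.39191675 -0.51642093  0.23897275]
```

View pics/w5.png

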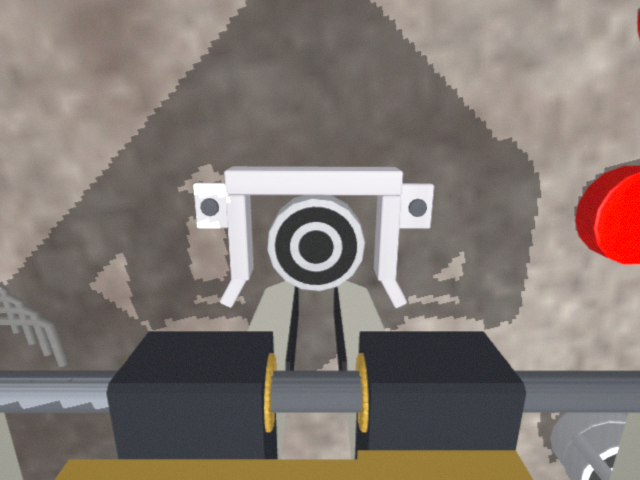

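Nearly touching the back wall, with no contact force yet, so I'll nudge it on.

Emit:
play_rows(slide=[[0.004,0,0],[0.004,0,0],[0.002,0,0],[0,0,0],[0,0,0],[0,0,0],[0,0,0],[0,0,0]], twist=[[0,0,0],[0,0,0],[0,0,0],[0,0,0],[0,0,0],[0,0,0],[0,0,0],[0,0,0]])

```text
t: 13.15
tool_pos: [0.4649, 0.3439, 0.0057]
orientation: [2.5, 1.902, -0.002]
force: [-1.0, -5.4, 2.1]
opening: 0.0165
gripper_force: 2.5
```

Contact with the back wall: 5 N. I'll back straight out and lift.

Emit:
play_rows(slide=[[-0.02,0,0],[-0.06,0,0],[-0.1,0,0],[-0.04,0,-0.08],[0,0,-0.15],[0,0,-0.15],[0,0,-0.15],[0,0,0]], twist=[[0,0,0],[0,0,0],[0,0,0],[0,0,0],[0,0,0],[0,0,0],[0,0,0],[0,0,0]])

```text
t: 13.95
tool_pos: [0.4541, 0.2937, 0.1454]
orientation: [2.499, 1.901, 0.018]
force: [1.2, 0.9, 0.7]
opening: 0.0162
gripper_force: 0.0
```

Emit:
play_rows(slide=[[0,0,-0.1],[0,0,-0.1],[0,0,-0.1],[0,0,0],[0,0,0],[0,0,0],[0,0,0],[0,0,0]], twist=[[0,0,0],[0,0,0],[0,0,0],[0,0,0],[0,0,0],[0,0,0],[0,0,0],[0,0,0]])

```text
t: 14.75
tool_pos: [0.4498, 0.2913, 0.2121]
orientation: [-2.5, -1.902, 0.003]
force: [0.4, -0.1, 0.9]
opening: 0.0164
gripper_force: 0.0
```

```bash
python3 look.py w6
```

```text
14.8 [0.45   0.2913 0.2124] [-2.5001e+00 -1.9019e+00  2.3000e-03] 0.016309186835125476
```

View pics/w6.png

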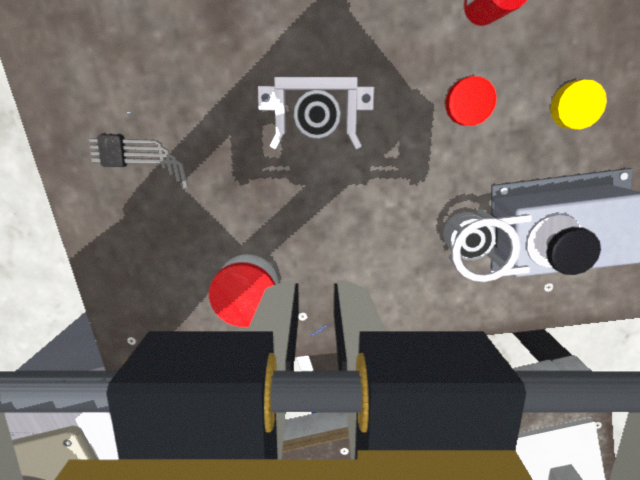

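The bearing at (317,114) is seated at the back wall. The other bearings are still in the feeder, and the tin, bottle and hex keys look undisturbed.

```bash
python3 plan.py w6 "(317,113.5)"; python3 -c "
from plant import robot;print(robot.close_job())"
```

```text
bearing [0.4726 0.3708] pocket frame: x 1.0 d 1.0
the job is handed in; nothing more can be done
None
```

Job handed in at about 15 s: one bearing was pressed out of the feeder and pushed into the pocket until it touched the back wall, with the other two left in the feeder and the bystanders untouched.

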